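# Push the vase into the drying bay through its swing gate

### The job

Put the freshly thrown narrow-necked vase away to dry: slide its plaster bat along the bench, straight through the swing gate in front of it, and on into the drying bay until the gate has fallen fully shut behind it. The clay is soft, so never lift the vase off the bench or tip it, and leave the bowl where it is.

Things in the scene. Friction and masses are not known exactly. Their poses are not given: they have to be found in the camera images.
- vase: Narrow-necked clay vase (54 mm across the belly, 28 at the neck, 38 at the lip) stuck on the middle of a square white plaster board (bat) 80 x 80 mm, 20 mm thick; 78 mm high in all, about 0.25 kg. Slides on the bench. Origin: centre of the bat's underside; x, square to a bat edge, points roughly at its gate, about 65 mm ahead.
- bowl: Bystander: open clay bowl 68 mm across on the same kind of square plaster bat, 52 mm high in all, waiting before the other gate. Origin: centre of the bat's underside.
- bay: Drying bay: wooden frame fixed on the bench, no floor or roof; two lanes side by side, 110 mm wide inside, walls 12 mm thick, 45 mm high. Origin on the bench in the plane of the shut gates, under the dividing wall. x: the way in, along the lanes; y: left when looking in. Lane centre lines at y = +61 and -61 mm; back wall's inside at x = 250 mm. Vase before one lane, bowl before the other, either order.
- gate_left (a joint): Gate of the +y lane: upright plywood leaf 103 mm long, 6 mm thick, 5 to 41 mm above the bench, hinged on a vertical pin at the outer wall. 0 = shut; swings only inwards, to 1.6 rad. A light spring hinge (under 1 N at the free end) shuts it when nothing is in its way; a bat inside is clear of it once the bat's centre is past about x = 145 mm of the bay.
- gate_right (a joint): Gate of the lane at -y of the bay, the mirror image of the other, hinged at its outer wall. 0 = shut, grows as it swings inwards to 1.6 rad.
Mind the look-alikes: they are no part of the job. What is shaped like the vase but red or turquoise is not meant.

How it is judged:
By the outcome, as a careful person would: the job done as asked, in the order asked, and still so for the second after the job is handed in, with the robot touching nothing.
It also fails if it takes over 40 s, if anything falls off the work surface, if the arm or the gripper's body presses on something with over 40 N, if the wrist force passes 120 N, or if a joint passes its speed limit or range.

### The arm

A 7-joint arm with a two-finger parallel gripper is mounted at the origin on the work surface. World frame = base frame: x ahead of the robot, y to its left, z up, the work surface at z = 0. Lengths are in m, angles in rad, forces in N, time in s.
With the tool pointing down it reaches from about 0.375 to 0.925 m from the base axis. Payload 3.1 kg.
Tool frame: the origin (TCP) lies on the centre line of the jaws, within the pads' length; the fingertips stand 22 mm ahead of it and the grasp point (between the pads) lies 3 mm ahead of it; z points along the fingers, y is the line along which they close (so a half turn about z gives the same grasp; the last joint's range is limited). The gripper opens to 85 mm and grips with 20 to 120 N. Pads are 22 mm wide; open, the fingers measure 114 mm over their backs; the gripper's body (76 mm by 85 mm) begins 54 mm behind the grasp point. The pads swing forward as they close: fully open they stand 13 mm farther back than shut.
Start: joints at [-1.416, 0.383, 0.044, 1.598, -0.018, 1.161, -0.05], TCP at [0.163, 0.629, 0.253] pointing down, gripper open.
Joint ranges: [-2.61, 2.61], [-0.41, 2.15], [-1.48, 1.57], [0, 2.5], [-1.57, 4.71], [0.05, 1.97], [-2.85, 2.85]. Speed limits (rad/s): [2.79, 2.79, 3.14, 3.14, 3.14, 3.14, 3.14].

### API

Orientations are given as a unit quaternion [x, y, z, w].
In Python, from workcell import env, imaging gives the robot as it stands. The module is installed in compiled form; this text tells all that it offers.
- The arm moves only by the shell command python3 -m creep 'ROWS' [FORCE]. ROWS is JSON, a list of rows, each a list of 3 entries, a list of its own where there are three numbers: the shift along the tool's x, y, z in m, then the turn about the tool's z in rad, then the opening in per cent of the stroke, from 0 (shut) to 100 (fully open). A call has 1 to 12 rows; each row is the pose to reach, as a shift and turn from the pose commanded when the call began, along the tool's axes at that moment; what a row does not reach only later rows make up. A row lasts 1/8 s, in which the tool goes at most 62.5 mm and 10.7 degrees, less where a joint would pass 70% of its speed; a pose out of reach is approached as far as the arm can. A call with a gripper value outside its range is refused whole. The fingers move at their own pace and stop on an object; FORCE is the grip in N (left out, the last holds). Time passes only in rows, so rows that repeat a pose let the fingers close. It gives the time, the measured TCP pose, the force, the opening and the grip force at its end, in the units of the state.
- env.sense(): the state, without advancing time (a new reading comes with each control period).
- imaging.read_camera(name): name is "scene" or "top"; returns (picture, depth): 400x640x3 uint8, red, green, blue; 400x640 float32, m along the optical axis (not along the pixel's ray), 0 where there is no reading.
- imaging.calibration(name): a dict with "intrinsics" (3x3 intrinsics, pixels), "dist_coeffs" ([k1, k2, p1, p2, k3] as OpenCV has them; the pictures are not rectified), "xyz" and "orientation" of the camera in the world. Camera axes: x right, y down, z forward; pixel columns grow to the right and rows downward; lengths in m; the calibration is good to about 2 mm. A picture is of the moment at which its call begins. calibration takes no time and is no camera call.
- env.sign_off(): hands the job in; it is judged then, once.
The state is a dict: "t": time; "joint_positions": joint angles; "qvel": joint speeds; "effort": joint torques, N m; "tool_pos": TCP position; "orientation": TCP orientation; "wrist_force": force on the tool from outside, world axes, zero at the start; "wrist_torque": the same for the moment, N m; "opening": opening from 0.0 (shut) to 1.0 (fully open); "finger_force": force on a finger pad.
Only numpy, scipy, OpenCV 4.12 (cv2) and the standard library are available. Lean on these libraries where they do the work, as an engineer would, in place of code of your own. Each camera call takes 0.05 s, during which the arm holds its last target. There are 200 camera calls.

## Working session

There is one attempt and no reset: what is moved stays moved. The work goes in short steps, Python scripts to look and compute and a shell command to move; the robot and the scene stay as the last step left them, time stands still between calls to the robot, and variables do not carry over. Pictures are saved under pics/ and viewed, at most 10 in all, crops included, and the job is handed in when it is done.

```bash
mkdir -p pics
python3 - <<'E'
from workcell import env, imaging
import cv2, numpy as np
s=env.sense();print({k:np.round(v,3).tolist() for k,v in s.items()})
for n in("scene","top"):
    p,d=imaging.read_camera(n);cv2.imwrite(f"pics/{n}0.png",p[...,::-1]);np.save(f"pics/{n}0.npy",d)
    print(n,imaging.calibration(n))
E
```

```text
{'t': 0.0, 'joint_positions': [-1.416, 0.384, 0.044, 1.6, -0.018, 1.161, -0.05], 'qvel': [0.0, -0.001, -0.001, -0.001, -0.0, -0.002, -0.001], 'effort': [0.0, -43.346, 1.025, -24.952, 0.01, 0.011, -0.0], 'tool_pos': [0.162, 0.628, 0.252], 'orientation': [0.126, 0.992, -0.001, -0.0], 'wrist_force': [-1.249, 0.392, -0.23], 'wrist_torque': [-0.024, -0.008, -0.017], 'finger_force': 0.0, 'opening': 1.001}
scene {'intrinsics': array([[466.41086987,   0.        , 316.46329371],
       [  0.        , 466.41086987, 200.02734621],
       [  0.        ,   0.        ,   1.        ]]), 'dist_coeffs': array([-0.13327284,  0.        ,  0.        ,  0.        ,  0.        ]), 'xyz': array([ 1.08210764, -0.19010756,  0.71780492]), 'orientation': array([ 0.66406851,  0.67024626, -0.23800124, -0.23051762])}
top {'intrinsics': array([[497.10899917,   0.        , 314.21795606],
       [  0.        , 497.10899917, 193.91010745],
       [  0.        ,   0.        ,   1.        ]]), 'dist_coeffs': array([-0.02544037,  0.        ,  0.        ,  0.        ,  0.        ]), 'xyz': array([ 0.40488687, -0.18495838,  0.72630741]), 'orientation': array([-0.61419142,  0.78249881, -0.08099581,  0.06248348])}
```

View pics/top0.png

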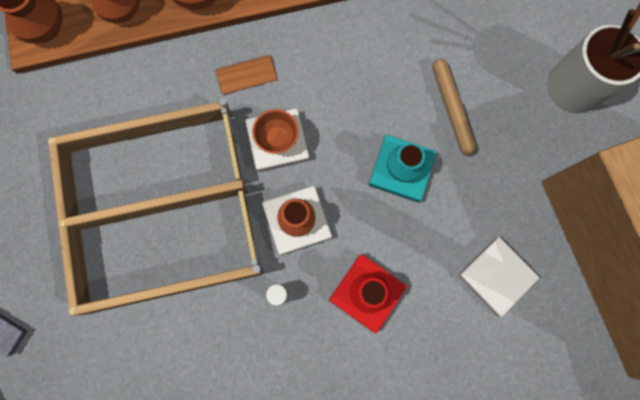

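View pics/scene0.png

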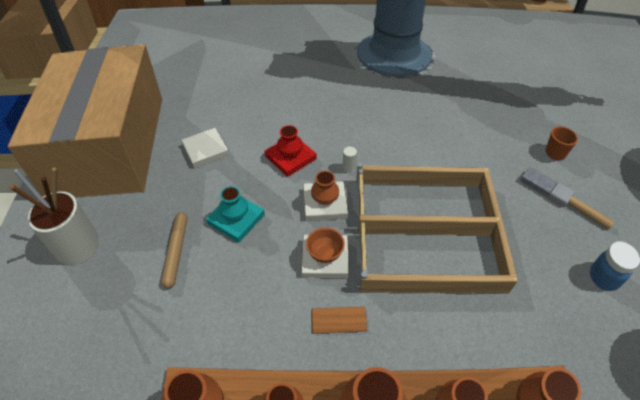

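The top view shows the vase at about (297,218) on its white bat in front of the bay's near lane, with the bowl at (277,135). The bay is to the left, and a small white cylinder stands at (277,295). The scene view shows the same layout: the vase is before the lane nearer the robot. I'll measure these next.

```bash
cat > h.py <<'E'
from workcell import env, imaging
import cv2, numpy as np
from scipy.spatial.transform import Rotation as R
def atz(n,px,z):
    c=imaging.calibration(n);u=cv2.undistortPoints(np.array(px,float).reshape(-1,1,2),c["intrinsics"],c["dist_coeffs"])[:,0]
    r=R.from_quat(c["orientation"]).apply(np.c_[u,np.ones(len(u))]);o=c["xyz"]
    return o+r*((z-o[2])/r[:,2])[:,None]
def cloud(n,d):
    c=imaging.calibration(n);v,u=np.mgrid[:400,:640]
    q=cv2.undistortPoints(np.stack([u,v],-1).reshape(-1,1,2).astype(float),c["intrinsics"],c["dist_coeffs"])[:,0]
    P=R.from_quat(c["orientation"]).apply(np.c_[q,np.ones(len(q))]*d.reshape(-1,1))+c["xyz"]
    return P.reshape(400,640,3)
def bats(p,d):
    P=cloud("top",d);i=p.astype(int)
    m=(i.min(-1)>135)&(i.max(-1)-i.min(-1)<40)&(abs(P[...,2]-.02)<.007)
    m=cv2.morphologyEx(m.astype(np.uint8),cv2.MORPH_OPEN,np.ones((3,3)))
    cs,_=cv2.findContours(m,cv2.RETR_EXTERNAL,cv2.CHAIN_APPROX_NONE)
    for c in cs:
        if cv2.contourArea(c)<500: continue
        w=atz("top",c[:,0],.02)[:,:2]*1000
        r=cv2.minAreaRect(w.astype(np.float32)); print("bat",np.round(r[0],1),np.round(r[1],1),round(r[2],1), "px",c[:,0].mean(0).round())
    return P
E
python3 - <<'E'
from h import *
p=cv2.imread("pics/top0.png")[...,::-1];d=np.load("pics/top0.npy")
P=bats(p,d)
# wall tops
m=(abs(P[...,2]-.045)<.006);m[:,270:]=0;m[:90]=0;m[:,:45]=0
cs,_=cv2.findContours(m.astype(np.uint8),cv2.RETR_EXTERNAL,cv2.CHAIN_APPROX_NONE)
c=max(cs,key=cv2.contourArea);w=atz("top",c[:,0],.045)[:,:2]*1000
r=cv2.minAreaRect(w.astype(np.float32));print("bay",r,cv2.boxPoints(r).round(1))
# hand-read wall top outer corners: back-left(robot side), front-left, back-right, front-right, divider front
print((atz("top",[[75,312],[256,271],[51,142],[223,106],[241,185]],.045)*1000).round(1))
for n,a in(("cyl",P[285:305,266:288]),("vase",P[195:235,278:315]),("bowl",P[110:155,255:300])):
    b=a[a[...,2]>a[...,2].max()-.01];print(n,(b.mean(0)*1000).round(1),(a[...,2].max()*1000).round(1))
E
```

```text
bat [ 370.  -446.9] [80.3 80.7] 28.4 px [500. 276.]
bat [ 517.1 -187.9] [80.7 79.6] 4.6 px [295. 219.]
bat [ 612.2 -182.4] [86.6 37.4] 69.4 px [277. 157.]
bay ((583.418701171875, 4.96148681640625), (262.91864013671875, 256.60882568359375), 89.20956420898438) [[ 453.3 -124.7]
 [ 709.9 -128.3]
 [ 713.5  134.6]
 [ 456.9  138.2]]
[[ 461.1  130.7   45. ]
 [ 457.1 -117.6   45. ]
 [ 706.4  130.4   45. ]
 [ 700.6 -121.9   45. ]
 [ 579.  -122.8   45. ]]
cyl [ 404.9 -185.   726.3] 726.3
vase [ 404.9 -185.   726.3] 726.3
bowl [ 404.9 -185.   726.3] 726.3
```

```bash
cat >> h.py <<'E'
O=np.array([581.6,-126.5]);th=np.radians(89.2)
def bay(w): # world mm -> bay mm
    q=np.atleast_2d(w)[:,:2]-O;return np.c_[q@[np.cos(th),np.sin(th)],q@[-np.sin(th),np.cos(th)]]
def toworld(x,y): return O+x*np.array([np.cos(th),np.sin(th)])+y*np.array([-np.sin(th),np.cos(th)])
def goal(x,y,z): # shift in tool axes (m) and turn so tool x lies along bay x, mm in
    s=env.sense();r=R.from_quat(s["orientation"]);w=np.r_[toworld(x,y),z]/1000
    sh=r.inv().apply(w-s["tool_pos"]);t=r.inv().apply([np.cos(th),np.sin(th),0]);return sh.round(4),round(float(np.arctan2(t[1],t[0])),3)
def where():
    s=env.sense();return s["t"],bay(s["tool_pos"]*1000).round(1),s["tool_pos"][2].round(4),np.round(s["wrist_force"],1),round(float(s["opening"]),3)
E
python3 - <<'E'
from h import *
p=cv2.imread("pics/top0.png");hsv=cv2.cvtColor(p,cv2.COLOR_BGR2HSV)
d=np.load("pics/top0.npy");P=cloud("top",d)
for n,lo,hi,box in(("red",(0,215,60),(6,255,255),(250,340,320,420)),("turq",(80,120,40),(100,255,255),(130,205,360,445))):
    m=cv2.inRange(hsv,lo,hi);k=np.zeros_like(m);a,b,c,e=box;k[a:b,c:e]=m[a:b,c:e]
    cs,_=cv2.findContours(k,cv2.RETR_EXTERNAL,cv2.CHAIN_APPROX_NONE);c=max(cs,key=cv2.contourArea)
    r=cv2.minAreaRect((atz("top",c[:,0],.02)[:,:2]*1000).astype(np.float32));print(n,r[0],r[1],"corners bay",bay(cv2.boxPoints(r)).round(0).tolist())
Z=np.where(d>0,P[...,2],0)
for n,(a,b,c,e) in {"cyl":(285,305,266,288),"vase":(195,235,278,315),"bowl":(110,155,255,300),"turq":(145,175,395,425),"red":(280,305,360,385)}.items():
    z=Z[a:b,c:e];q=P[a:b,c:e][z>z.max()-.008];print(n,bay(q.mean(0)*1000).round(0),(z.max()*1000).round(1))
print("vase",bay([517.1,-187.9]));print(goal(-130,64,150));print(where())
E
```

```text
red (391.783447265625, -264.2285461425781) (57.273582458496094, 55.44557189941406) corners bay [[-132.0, 227.0], [-179.0, 198.0], [-149.0, 149.0], [-102.0, 178.0]]
turq (554.5487670898438, -356.65948486328125) (79.45394897460938, 81.79367065429688) corners bay [[-242.0, 80.0], [-286.0, 10.0], [-219.0, -32.0], [-175.0, 37.0]]
cyl [[-14. 161.]] 54.5
vase [[-62.  63.]] 83.2
bowl [[-63. -64.]] 56.3
turq [[-231.   23.]] 83.8
red [[-136.  187.]] 82.9
vase [[-62.29457561  63.63643493]]
(array([-0.5632, -0.7675,  0.1039]), 1.332)
(0.1, array([[749.1, 429.7]]), np.float64(0.252), array([ 0.4, -0.3,  0.7]), 1.003)
```

```bash
python3 -m creep '[[[-0.039,-0.04,0],0.1,75],[[-0.078,-0.08,0],0.2,75],[[-0.117,-0.12,0],0.3,75],[[-0.156,-0.16,0],0.4,75],[[-0.195,-0.2,0],0.5,75],[[-0.234,-0.24,0],0.6,75],[[-0.273,-0.28,0],0.7,75],[[-0.312,-0.32,0],0.8,75],[[-0.35,-0.36,0],0.9,75],[[-0.376,-0.411,0],1.0,75],[[-0.402,-0.462,0],1.1,75],[[-0.428,-0.512,0],1.2,75]]'; python3 -c "
from h import *
print(where(),goal(-130,64,.15*1000))"
```

```text
t: 1.6
tool_pos: [0.4487, 0.0247, 0.2531]
orientation: [0.665, 0.747, 0.0, -0.0]
wrist_force: [1.7, -0.1, 0.1]
opening: 0.752
finger_force: 0.0
(1.6, array([[149.3, 135. ]]), np.float64(0.2531), array([ 1.7, -0.1,  0.1]), 0.752) (array([-0.2862,  0.0346,  0.1029]), 0.129)
```

```bash
python3 -m creep '[[[-0.055,0.007,0],0.05,75],[[-0.11,0.014,0],0.1,75],[[-0.165,0.021,0],0.13,75],[[-0.22,0.028,0.01],0.13,75],[[-0.265,0.032,0.04],0.13,75],[[-0.286,0.035,0.08],0.13,75],[[-0.286,0.035,0.1],0.13,75],[[-0.286,0.035,0.1],0.13,75]]'; python3 -c "
from h import *
print(where(),goal(-130,66,60))
p,d=imaging.read_camera('top');cv2.imwrite('pics/t1.png',p[...,::-1])
p,d=imaging.read_camera('scene');cv2.imwrite('pics/s1.png',cv2.resize(p[100:300,200:440,::-1],(720,600)))"
```

```text
t: 2.6
tool_pos: [0.5159, -0.2515, 0.1513]
orientation: [0.711, 0.703, -0.001, -0.002]
wrist_force: [0.1, -0.2, 0.2]
opening: 0.749
finger_force: 0.0
(2.6, array([[-125.9,   63.9]]), np.float64(0.1513), array([ 0.1, -0.2,  0.2]), 0.749) (array([-0.0043, -0.0016,  0.0913]), 0.003)
```

View pics/s1.png

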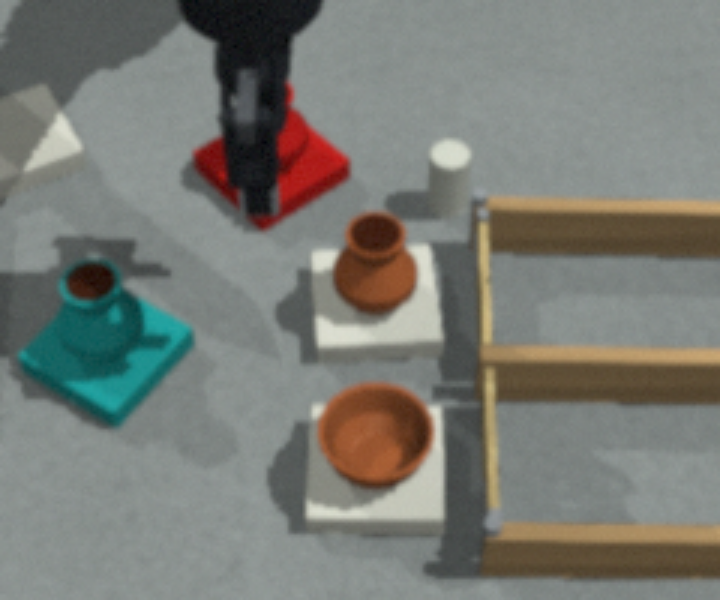

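The close-up shows the gripper at (250,150), hovering behind the vase at (375,290), with the lookalikes clear of its path. I'll lower it now and find the bench by touch.

```bash
python3 -m creep '[[[-0.008,-0.002,0.04],0,75],[[-0.01,-0.002,0.08],0,75],[[-0.01,-0.002,0.105],0,75],[[-0.01,-0.002,0.114],0,75],[[-0.01,-0.002,0.116],0,75],[[-0.01,-0.002,0.116],0,75]]'; python3 -c "
from h import *
print(where())
p,d=imaging.read_camera('scene');cv2.imwrite('pics/s2.png',cv2.resize(p[90:230,200:380,::-1],(720,560),interpolation=2))"
```

```text
t: 3.45
tool_pos: [0.5166, -0.2635, 0.0388]
orientation: [0.711, 0.703, 0.001, 0.001]
wrist_force: [1.4, -1.2, -0.2]
opening: 0.752
finger_force: 0.0
(3.45, array([[-137.9,   63.1]]), np.float64(0.0388), array([ 1.4, -1.2, -0.2]), 0.752)
```

View pics/s2.png

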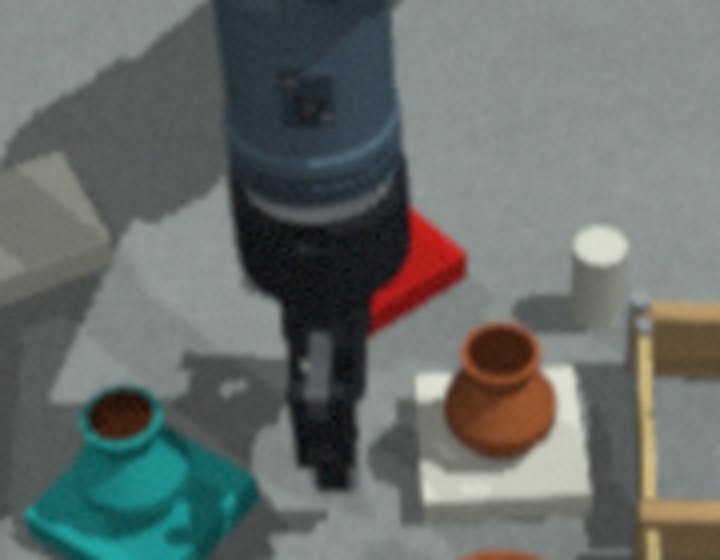

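The gripper's fingertip, at (335,485), is just above the bench behind the vase's bat. I'll go down in small steps.

```bash
python3 -m creep '[[[0,-0.002,0.003],0,75],[[0,-0.002,0.005],0,75],[[0,-0.002,0.007],0,75],[[0,-0.002,0.007],0,75]]'; python3 -c "
from h import *
print(where())
p,d=imaging.read_camera('scene');P=cloud('scene',d)
B=bay(P.reshape(-1,3)*1000).reshape(400,640,2)
# near finger points: low, around TCP
m=(d>0)&(B[...,0]>-160)&(B[...,0]<-105)&(abs(B[...,1]-63)<70)&(P[...,2]>.006)&(P[...,2]<.2)
q=P[m]*1000;b=B[m]
for z in range(5,110,8):
    k=(q[:,2]>=z)&(q[:,2]<z+8)
    if k.sum():print(z,k.sum(),np.percentile(b[k],[3,97],axis=0).round(0).tolist())"
```

```text
t: 4.0
tool_pos: [0.513, -0.2632, 0.03]
orientation: [0.711, 0.703, -0.0, -0.0]
wrist_force: [0.3, -0.2, 0.3]
opening: 0.751
finger_force: 0.0
(4.0, array([[-137.6,   66.6]]), np.float64(0.03), array([ 0.3, -0.2,  0.3]), 0.751)
5 1 [[-129.0, 28.0], [-129.0, 28.0]]
13 20 [[-146.0, 22.0], [-128.0, 99.0]]
21 30 [[-147.0, 20.0], [-126.0, 38.0]]
29 22 [[-143.0, 19.0], [-127.0, 27.0]]
37 9 [[-142.0, 18.0], [-127.0, 26.0]]
53 6 [[-125.0, 22.0], [-124.0, 30.0]]
61 58 [[-148.0, 1.0], [-123.0, 31.0]]
69 42 [[-147.0, 1.0], [-124.0, 41.0]]
77 48 [[-148.0, 0.0], [-120.0, 47.0]]
85 76 [[-152.0, -1.0], [-120.0, 41.0]]
93 74 [[-153.0, -2.0], [-120.0, 47.0]]
101 86 [[-155.0, -3.0], [-118.0, 47.0]]
109 164 [[-153.0, -3.0], [-118.0, 52.0]]
```

```bash
python3 -m creep '[[[0.005,0.003,0],0,75],[[0.01,0.003,0],0,75],[[0.016,0.003,0],0,75],[[0.022,0.003,0],0,75],[[0.026,0.003,0],0,75],[[0.03,0.003,0],0,75],[[0.03,0.003,0],0,75]]'; python3 -c "
from h import *
print(where())
p,d=imaging.read_camera('top');bats(p,d)
p,d=imaging.read_camera('scene');cv2.imwrite('pics/s3.png',cv2.resize(p[90:230,220:400,::-1],(720,560),interpolation=2))"
```

```text
t: 4.92
tool_pos: [0.5166, -0.2328, 0.0303]
orientation: [0.711, 0.703, 0.0, -0.0]
wrist_force: [-0.4, 0.2, -0.1]
opening: 0.75
finger_force: 0.0
(4.925, array([[-107.2,   63.5]]), np.float64(0.0303), array([-0.4,  0.2, -0.1]), 0.75)
bat [ 370.4 -447.3] [80.9 79. ] 29.2 px [500. 276.]
```

View pics/s3.png

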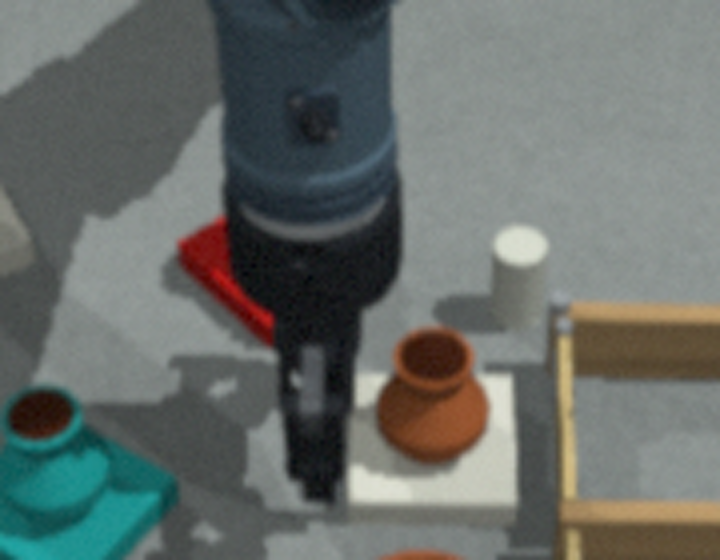

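The fingers, with their tip at (320,500), stand right behind the vase's bat. The bat's near back corner is at (348,503). I need to check whether the tip is below the top of the bat.

```bash
python3 -c "
from h import *
px=[[348.7,216.2],[307.2,215.7],[348.5,183.5],[308.8,183.7]]
print(bay(atz('scene',px,.02)*1000).round(1))
for z in (.006,.012,.018,.024):print(z,bay(atz('scene',[[297,215],[303,214.5],[300,210]],z)*1000).round(1).tolist())"
```

```text
[[-14.8  19.9]
 [-92.3  19.5]
 [-13.8 100.4]
 [-92.1  98.3]]
0.006 [[-112.5, 31.2], [-101.1, 32.7], [-107.4, 43.4]]
0.012 [[-112.0, 26.7], [-100.7, 28.2], [-106.9, 38.8]]
0.018 [[-111.6, 22.3], [-100.4, 23.7], [-106.5, 34.2]]
0.024 [[-111.1, 17.8], [-100.0, 19.2], [-106.1, 29.6]]
```

```bash
python3 -c "
from h import *
print(bay(atz('scene',[[328.7,178.5]],.078)*1000).round(1))
p,d=imaging.read_camera('scene');P=cloud('scene',d);B=bay(P.reshape(-1,3)*1000).reshape(400,640,2)
m=(d>0)&(B[...,0]>-150)&(B[...,0]<-40)&(B[...,1]>0)&(B[...,1]<115)
# gripper pixels = dark
dk=m&(p.max(-1)<60)
for z in range(10,150,8):
    k=dk&(P[...,2]*1000>=z)&(P[...,2]*1000<z+8)
    if k.sum():print(z,k.sum(),np.percentile(B[k],[3,97],axis=0).round(0).tolist())"
```

```text
[[-53.3  61.7]]
10 9 [[-108.0, 94.0], [-100.0, 96.0]]
18 9 [[-107.0, 17.0], [-99.0, 96.0]]
26 17 [[-113.0, 16.0], [-100.0, 19.0]]
34 12 [[-112.0, 16.0], [-99.0, 18.0]]
58 9 [[-112.0, 0.0], [-97.0, 1.0]]
66 41 [[-114.0, 0.0], [-94.0, 23.0]]
74 55 [[-116.0, 5.0], [-50.0, 66.0]]
82 26 [[-122.0, 22.0], [-92.0, 38.0]]
90 28 [[-122.0, 0.0], [-91.0, 44.0]]
98 29 [[-123.0, 27.0], [-90.0, 44.0]]
106 51 [[-125.0, 21.0], [-88.0, 47.0]]
114 42 [[-117.0, 1.0], [-90.0, 48.0]]
122 50 [[-116.0, 22.0], [-96.0, 31.0]]
130 38 [[-119.0, 24.0], [-95.0, 29.0]]
138 99 [[-131.0, 25.0], [-75.0, 42.0]]
146 133 [[-138.0, 24.0], [-72.0, 47.0]]
```

The vase is upright and the bat is now square to the lane, with its centre near bay x = -53, y = 60. Before pushing through, I'll back off slightly, narrow the fingers, centre them and lower them 4 mm.

```bash
python3 -m creep '[[[-0.006,0,0],0,65],[[-0.006,0.003,0.002],0,65],[[-0.006,0.003,0.004],0,65],[[-0.002,0.003,0.004],0,65],[[0.006,0.003,0.004],0,65],[[0.016,0.003,0.004],0,65],[[0.026,0.003,0.004],0,65],[[0.036,0.003,0.004],0,65],[[0.046,0.003,0.004],0,65],[[0.056,0.003,0.004],0,65],[[0.064,0.003,0.004],0,65],[[0.064,0.003,0.004],0,65]]'; python3 -c "
from h import *
print(where())
p,d=imaging.read_camera('scene');cv2.imwrite('pics/s4.png',cv2.resize(p[90:250,280:480,::-1],(720,576),interpolation=2))"
```

```text
t: 6.58
tool_pos: [0.52, -0.1669, 0.026]
orientation: [0.711, 0.704, 0.0, -0.002]
wrist_force: [-0.2, -0.1, 0.1]
opening: 0.652
finger_force: 0.0
(6.575, array([[-41.3,  61. ]]), np.float64(0.026), array([-0.2, -0.1,  0.1]), 0.652)
```

View pics/s4.png

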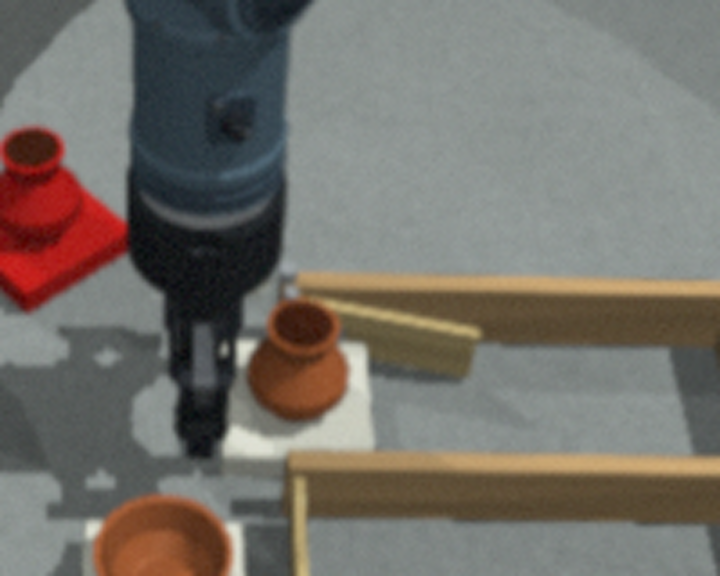

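The picture shows the gate pushed open, with its leaf at about (390,335). The vase is upright at (300,360) with its bat square in the gateway. I'll keep pushing.

```bash
python3 -m creep '[[[0.008,0.001,0],0,65],[[0.018,0.001,0],0,65],[[0.028,0.001,0],0,65],[[0.038,0.001,0],0,65],[[0.048,0.001,0],0,65],[[0.058,0.001,0],0,65],[[0.068,0.001,0],0,65],[[0.078,0.001,0],0,65],[[0.088,0.001,0],0,65],[[0.096,0.001,0],0,65],[[0.1,0.001,0],0,65]]'; python3 -c "
from h import *
print(where())
p,d=imaging.read_camera('scene');cv2.imwrite('pics/s5.png',cv2.resize(p[90:250,300:500,::-1],(720,576),interpolation=2))"
```

```text
t: 8.0
tool_pos: [0.5227, -0.0687, 0.0263]
orientation: [0.711, 0.703, 0.0, -0.0]
wrist_force: [0.9, -1.3, -0.3]
opening: 0.65
finger_force: 0.7
(8.0, array([[57. , 59.8]]), np.float64(0.0263), array([ 0.9, -1.3, -0.3]), 0.65)
```

View pics/s5.png

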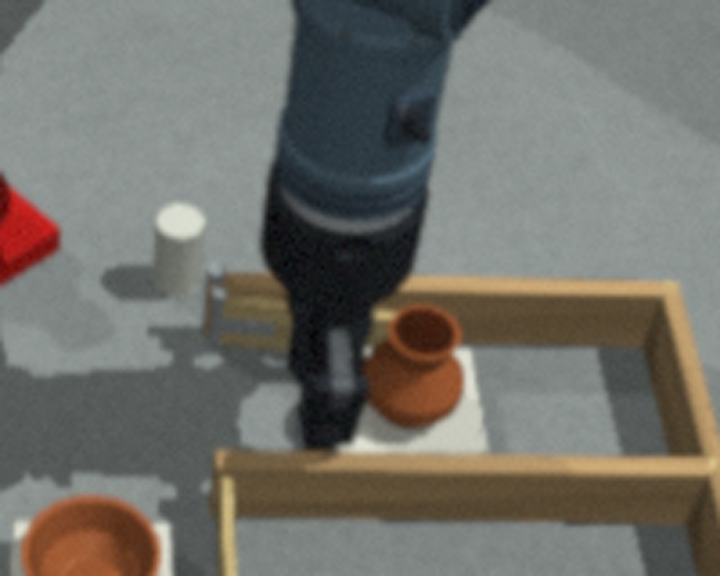

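The vase is well inside the lane at (415,350) and upright. The leaf is lying along the outer wall at (250,320), and the cylinder and bowl are untouched. I'll push another 70 mm, then lift straight up.

```bash
python3 -m creep '[[[0.008,0,0],0,65],[[0.018,0,0],0,65],[[0.028,0,0],0,65],[[0.038,0,0],0,65],[[0.048,0,0],0,65],[[0.057,0,0],0,65],[[0.064,0,0],0,65],[[0.069,0,0],0,65],[[0.072,0,0],0,65],[[0.072,0,0],0,65],[[0.069,0,0],0,65],[[0.066,0,0],0,65]]'; python3 -c "
from h import *
print(where())
p,d=imaging.read_camera('scene');cv2.imwrite('pics/s6.png',cv2.resize(p[90:250,320:520,::-1],(720,576),interpolation=2))"
```

```text
t: 9.55
tool_pos: [0.523, -0.0031, 0.0261]
orientation: [0.711, 0.703, -0.0, -0.001]
wrist_force: [0.7, 0.0, -0.8]
opening: 0.652
finger_force: 0.0
(9.55, array([[122.6,  60.3]]), np.float64(0.0261), array([ 0.7,  0. , -0.8]), 0.652)
```

View pics/s6.png

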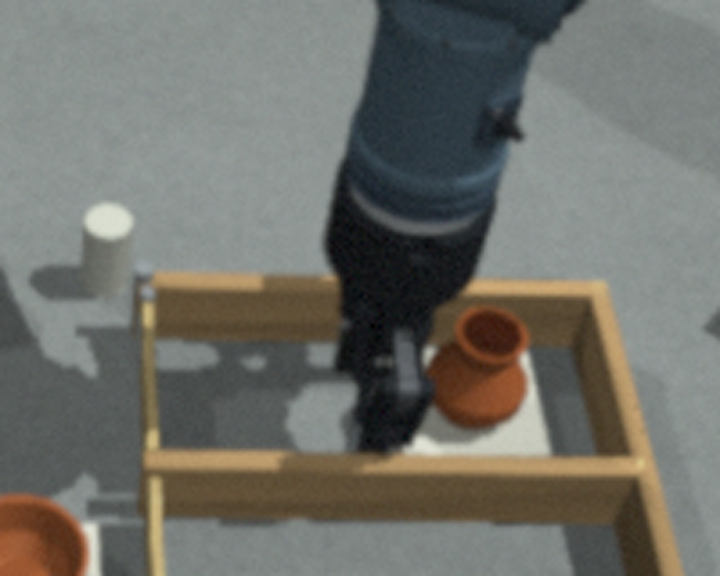

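The gate, at (150,380), has shut behind the vase, and the vase stands upright in the bay at (480,370). I'll lift straight up.

```bash
python3 -m creep '[[[0,0,-0.02],0,65],[[0,0,-0.06],0,65],[[0,0,-0.11],0,65],[[0,0,-0.16],0,65],[[-0.04,0,-0.2],0,65],[[-0.09,0,-0.2],0,65],[[-0.14,0,-0.2],0,65],[[-0.19,0,-0.2],0,65],[[-0.24,0,-0.2],0,65],[[-0.24,0,-0.2],0,65],[[-0.24,0,-0.2],0,65]]'; python3 -c "
from h import *
print(where())
p,d=imaging.read_camera('top');bats(p,d);cv2.imwrite('pics/t7.png',p[...,::-1])
p,d=imaging.read_camera('scene');cv2.imwrite('pics/s7.png',p[...,::-1])"
```

```text
t: 10.98
tool_pos: [0.5204, -0.2431, 0.2269]
orientation: [0.712, 0.703, 0.001, -0.0]
wrist_force: [0.3, 1.3, -0.3]
opening: 0.649
finger_force: 0.0
(10.975, array([[-117.4,   59.6]]), np.float64(0.2269), array([ 0.3,  1.3, -0.3]), 0.649)
bat [ 370.3 -445.8] [81.6 81. ] 28.6 px [498. 278.]
```

View pics/s7.png

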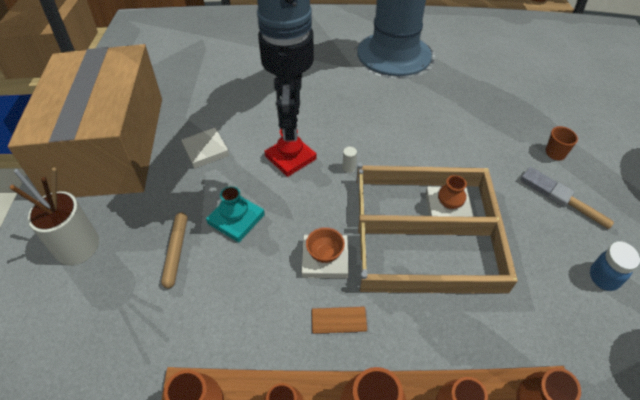

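The vase stands upright in its lane at (453,193), and both gates are shut along column 362. The bowl is unmoved at (325,245), and the arm is clear of everything.

```bash
python3 -c "
from workcell import env
print(env.sign_off())"
```

```text
the job is handed in; nothing more can be done
None
```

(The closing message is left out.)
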